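Send the brass ferrule down the right chute

ROBOT

A 6-joint arm with a two-finger parallel gripper is mounted at the origin on the work surface. World frame = base frame: x ahead of the robot, y to its left, z up, the work surface at z = 0. Lengths are in mm, angles in rad, forces in N, time in s.
With the tool pointing down it reaches from about 350 to 775 mm from the base axis. Payload 7.3 kg.
Tool frame: the origin (TCP) lies at the very end of the fingers, on their centre line; the grasp point (between the pads) lies 19 mm behind it; x points along the fingers, z is the direction in which the jaws open and shut, and the axes are right-handed (so a half turn about x gives the same grasp; the last joint's range is limited). The gripper opens to 92 mm and grips with 3 to 60 N. Pads are 19 mm wide; open, the fingers measure 130 mm over their backs; the gripper's body (75 mm by 190 mm) begins 47 mm behind the grasp point.
Start: joints at [1.203, 0.342, 1.524, -0, 1.275, -0.146], TCP at [115.476, 512.162, 226.741] pointing down, gripper open.
Joint ranges: [-2.53, 2.53], [-0.77, 2.02], [0.04, 2.7], [-1, 4.14], [0.28, 2.66], [-3.11, 3.11]. Speed limits (rad/s): [2.57, 2.57, 3.14, 3.14, 3.14, 3.14].

INTERFACE

Orientations are given as [roll, pitch, yaw] about the fixed x, y, z axes, in that order (R = Rz(yaw) Ry(pitch) Rx(roll)).
In Python, from plant import * gives the robot as it stands.
- The arm moves only by the tool carry_out, never from a script. Its argument "rows" is a list of rows, each a list of 4 numbers: the shift along the world's x, y, z in mm, then the turn about the world's z in degrees. In form: [[x, y, z, twist], ...]. A call has 1 to 20 rows; each row is the pose to reach, as a shift and turn from the pose measured when the call began; what a row does not reach only later rows make up. A row lasts 1/12 s, in which the tool goes at most 41.7 mm and 7.16 degrees, less where a joint would pass 70% of its speed; a pose out of reach is approached as far as the arm can. A call with a gripper value outside its range is refused whole. "hand" is the finger opening in mm, from 0 to 91.8, set as the call begins (left out, the last holds). The fingers move at their own pace and stop on an object; the grip force is fixed at half the most. Time passes only in rows, so rows that repeat a pose let the fingers close. It gives the time, the measured TCP pose, the force and the opening at its end, in the units of the state.
- get_obs(): the state, without advancing time (a new reading comes with each control period).
- capture(name): name is "scene" or "top"; returns the picture (400x640x3 uint8, red, green, blue); there is no depth.
- camera_info(name): a dict with "camera_matrix" (3x3 intrinsics, pixels), "dist" ([k1, k2, p1, p2, k3] as OpenCV has them; the pictures are not rectified), "pose" (4x4, takes a point from camera to world coordinates). Camera axes: x right, y down, z forward; pixel columns grow to the right and rows downward; lengths in mm; the calibration is good to about 2 mm. A picture is of the moment at which its call begins. camera_info takes no time and is no camera call.
- close_job(): hands the job in, once; it reports no verdict.
The state is a dict: "time": time; "joint_positions": joint angles; "dq": joint speeds; "tau": joint torques, N m; "tool_pos": TCP position; "tcp_rot": TCP orientation; "contact_force": force on the tool from outside, world axes, zero at the start; "moment": the same for the moment, N m; "grip_width": finger opening in mm.
Only numpy, scipy, OpenCV 4.12 (cv2) and the standard library are available. Lean on these libraries where they do the work, as an engineer would, in place of code of your own. Each camera call takes 0.05 s, during which the arm holds its last target. There are 200 camera calls.

TASK

Push the sorter's red-knobbed lever well over towards the side where the green tray stands; only then drop the brass leg ferrule into the sorter's mouth, so that it slides down that chute and comes to rest in the green tray. Leave the lever set, and leave the steel ferrule where it lies.

Things in the scene. Friction and masses are not known exactly. Their poses are not given: they have to be found in the camera images.
- brass_ferrule: brass chair-leg ferrule (an end cap like a small cup), round, 34 mm across, 36 mm tall, 60 to 130 g, standing mouth up on the table. Origin: centre of its underside; z up.
- steel_ferrule: a ferrule of the same shape and size in bright steel, a bystander to be left alone. Origin: centre of its underside.
- mouth (a point): centre of the open mouth on top of the plywood sorter, at rim height, 235 mm above the table; 94 mm wide inside along x, 110 mm along y, boards 6 to 8 mm thick. It carries the sorter's axes: x from the lever's side to the back, y towards one chute, -y the other, z up. A smooth plate below tips with the lever: a part slides out over the chute to which the lever leans, into the tray there.
- lever (a joint): diverter lever's angle: 0 upright (plate level, a part would stay inside), + leaning to the mouth's +y, - to its -y; stops at 0.75 rad either way; starts near 0. It stays where left; about 2 N moves it. Axle along the mouth's x, 95 mm below the rim, under the mouth's centre.
- lever_knob (a point): centre of the red ball, 30 mm across, at the lever's end, 115 mm from the axle; the bar below it is 12 mm thick. The lever stands outside the front board, 85 mm from the mouth's centre towards the mouth's -x (its middle 32 mm clear of that board).
- green_tray: green open tray, 130 x 120 mm, 45 mm high, walls and floor 4 mm, standing fixed under one of the two chutes, its centre 135 mm from the mouth's centre along the mouth's +y or -y; a grey tray stands under the other. Origin: centre of its underside; its axes are parallel to the mouth's.
Mind the look-alikes: they are no part of the job. Several things look just like the brass_ferrule: the one meant starts nearest to the robot's base.

How it is judged (in metres and radians):
On the way, in this order (a step that is already met when the one before it is completed fails the run):
1. the lever leans at least 0.5 rad to the green tray's side, with the brass ferrule not yet in the sorter (((y of green_tray in the frame of mouth above 0 m and value of joint lever above 0.5 rad) or (y of green_tray in the frame of mouth below 0 m and value of joint lever below -0.5 rad)) and not (horizontal distance between brass_ferrule and mouth below 0.07 m and z of brass_ferrule in the frame of mouth between -0.16 and -0.03 m)), for 0.2 s.
2. with the lever so set, the brass ferrule drops through the sorter's mouth (((y of green_tray in the frame of mouth above 0 m and value of joint lever above 0.5 rad) or (y of green_tray in the frame of mouth below 0 m and value of joint lever below -0.5 rad)) and horizontal distance between brass_ferrule and mouth below 0.07 m and z of brass_ferrule in the frame of mouth between -0.16 and -0.03 m).
At the end, for the whole second after the job is handed in: The brass ferrule lies at rest inside the green tray (below its rim), the lever still leans at least 0.5 rad to the green tray's side, and the steel ferrule is within 30 mm of where it started (((y of green_tray in the frame of mouth above 0 m and value of joint lever above 0.5 rad) or (y of green_tray in the frame of mouth below 0 m and value of joint lever below -0.5 rad)) and x of brass_ferrule in the frame of green_tray between -0.065 and 0.065 m and y of brass_ferrule in the frame of green_tray between -0.06 and 0.06 m and z of brass_ferrule in the frame of green_tray below 0.045 m and linear speed of brass_ferrule below 0.03 m/s and distance of steel_ferrule from where it was at the start of the episode below 0.03 m); the robot touches nothing.
It fails at once if the steel ferrule is moved more than 30 mm (distance of steel_ferrule from where it was at the start of the episode above 0.03 m).
It also fails if it takes over 48 s, if anything falls off the work surface, if the arm or the gripper's body presses on something with over 40 N, if the wrist force passes 120 N, or if a joint passes its speed limit or range.

## Working session

There is one attempt and no reset: what is moved stays moved. The work goes in short steps, Python scripts to look and compute and a tool call to move; the robot and the scene stay as the last step left them, time stands still between calls to the robot, and variables do not carry over. Pictures are saved under pics/ and viewed, about 8 in all and at most 12, crops included, and the job is handed in when it is done.

Besides the shell and the picture viewer there is one more tool, called as name(argument=value, ...), one argument or row to a line, values as JSON. carry_out: Moves the arm, as the interface text tells. Its arguments: {"type":"object","properties":{"rows":{"type":"array"},"hand":{"type":"number"}},"required":["rows"]}

```bash
mkdir -p pics
python3 - <<'E'
from plant import *
import cv2,numpy as np
for n in("scene","top"):
    cv2.imwrite(f"pics/{n}0.png",capture(n)[:,:,::-1]); c=camera_info(n); print(n,c)
print(get_obs())
E
```

```text
scene {'camera_matrix': array([[503.64483549,   0.        , 311.01468998],
       [  0.        , 503.64483549, 202.69826901],
       [  0.        ,   0.        ,   1.        ]]), 'dist': array([-0.09697793,  0.        ,  0.        ,  0.        ,  0.        ]), 'pose': array([[ 7.26785221e-01,  3.69811449e-01, -5.78811485e-01,
         1.25801530e+03],
       [ 6.86862401e-01, -3.93526904e-01,  6.11029146e-01,
        -6.79668717e+02],
       [-1.81231766e-03, -8.41650800e-01, -5.40019117e-01,
         7.77392994e+02],
       [ 0.00000000e+00,  0.00000000e+00,  0.00000000e+00,
         1.00000000e+00]])}
top {'camera_matrix': array([[391.29167103,   0.        , 325.91176722],
       [  0.        , 391.29167103, 193.17330687],
       [  0.        ,   0.        ,   1.        ]]), 'dist': array([-0.09126511,  0.        ,  0.        ,  0.        ,  0.        ]), 'pose': array([[-3.65785977e-03, -9.95013069e-01,  9.96775389e-02,
         5.16738429e+02],
       [-9.99961763e-01,  2.84776758e-03, -8.26820120e-03,
        -1.69146299e+01],
       [ 7.94310979e-03, -9.97039714e-02, -9.94985440e-01,
         1.25209858e+03],
       [ 0.00000000e+00,  0.00000000e+00,  0.00000000e+00,
         1.00000000e+00]])}
{'time': 0.1, 'joint_positions': array([ 1.20299683e+00,  3.42648379e-01,  1.52491067e+00, -2.74894232e-05,
        1.27542541e+00, -1.45977150e-01]), 'dq': array([ 1.18353022e-03, -2.95936615e-04, -1.15405409e-03,  5.27867424e-06,
       -6.64646680e-04, -9.49512166e-04]), 'tau': array([ 2.30752157e-03, -4.32004309e+01, -2.44696265e+01,  7.20399851e-02,
        5.25735843e-02, -6.97128576e-05]), 'tool_pos': array([115.34526731, 511.79548305, 226.12067032]), 'tcp_rot': array([ 3.01450078,  1.56940427, -1.91970253]), 'contact_force': array([-0.38438876, -0.4933488 ,  0.64771284]), 'moment': array([-0.02212457,  0.02707231,  0.03540692]), 'grip_width': 91.98343702736001}
```

View pics/scene0.png

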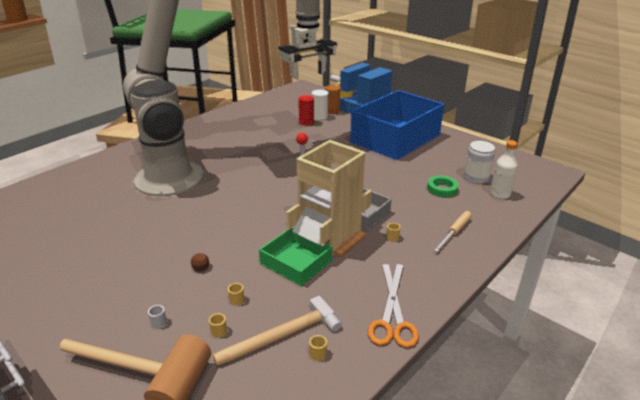

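View pics/top0.png

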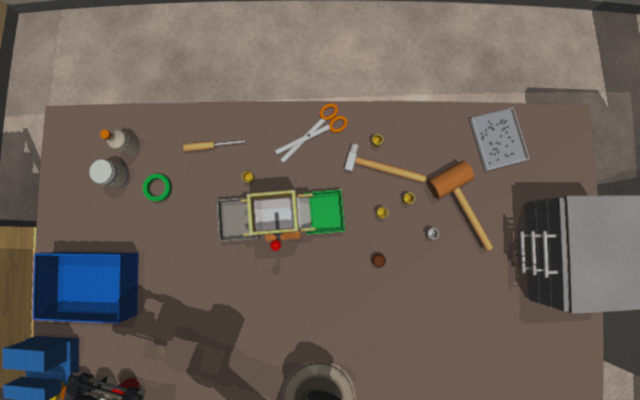

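The scene shows the sorter, with the green tray on the world -y side (at scene pixel 296,255). The top view shows the sorter's mouth near (272,213), the knob at (276,245), brass ferrules at (382,212), (409,198), (377,140) and (248,176), and the steel one at (432,233). Next I'll enlarge both and convert pixels to positions.

```bash
cat > h.py <<'E'
import cv2,numpy as np
from plant import *
def ray(n,uv):
    c=camera_info(n);p=cv2.undistortPoints(np.array([[uv]],float),c["camera_matrix"],c["dist"])[0,0]
    T=c["pose"];return T[:3,3],T[:3,:3]@np.array([p[0],p[1],1])
def onz(n,uv,z):
    o,d=ray(n,uv);return (o+d*(z-o[2])/d[2]).round(1)
def proj(n,P):
    c=camera_info(n);M=np.linalg.inv(c["pose"])
    return cv2.projectPoints(np.array(P,float).reshape(-1,1,3),cv2.Rodrigues(M[:3,:3])[0],M[:3,3],c["camera_matrix"],c["dist"])[0].reshape(-1,2)
def tri(a,b):
    (o,d),(p,e)=ray("top",a),ray("scene",b)
    s=np.linalg.lstsq(np.c_[d,-e],p-o,rcond=None)[0];A=o+d*s[0];B=p+e*s[1]
    return ((A+B)/2).round(1),np.linalg.norm(A-B).round(1)
E
python3 - <<'E'
from h import *
t=cv2.imread("pics/top0.png");s=cv2.imread("pics/scene0.png")
a=cv2.resize(t[170:260,210:350],None,fx=5,fy=5,interpolation=cv2.INTER_CUBIC)
b=cv2.resize(s[120:290,250:400],None,fx=3.5,fy=3.5,interpolation=cv2.INTER_CUBIC)
cv2.imwrite("pics/ct.png",a);cv2.imwrite("pics/cs.png",b)
for uv in((382,212),(409,198),(377,140),(248,176),(432,233)):
    p=onz("top",uv,30);print(uv,p,np.hypot(*p[:2]))
# refine centroid of brass by colour
h=cv2.cvtColor(t,cv2.COLOR_BGR2HSV)
def cen(img,m,x,y,r):
    q=np.zeros(m.shape,np.uint8);q[y-r:y+r,x-r:x+r]=1
    yy,xx=np.nonzero(m&(q>0));return xx.mean(),yy.mean(),len(xx),xx.min(),xx.max(),yy.min(),yy.max()
br=(h[...,0]>12)&(h[...,0]<35)&(h[...,1]>110)
print(cen(t,br,382,212,10),cen(t,br,248,176,10))
rd=lambda g:((g[...,0]<6)|(g[...,0]>174))&(g[...,1]>190)&(g[...,2]>90)
kt=cen(t,rd(h),276,245,10);hs=cv2.cvtColor(s,cv2.COLOR_BGR2HSV);ks=cen(s,rd(hs),302,138,10)
print(kt,ks,tri(kt[:2],ks[:2]))
E
```

```text
(382, 212) [ 579.4 -202.6   30. ] 613.8005539261104
(409, 198) [ 623.1 -289.    30. ] 686.8585079912748
(377, 140) [ 809.5 -191.    30. ] 831.727870159465
(248, 176) [694.4 218.9  30. ] 728.0855512918794
(432, 233) [ 512.6 -359.5   30. ] 626.0982430896928
(np.float64(381.7217391304348), np.float64(212.3304347826087), 115, np.int64(376), np.int64(388), np.int64(207), np.int64(218)) (np.float64(247.47058823529412), np.float64(176.65546218487395), 119, np.int64(242), np.int64(253), np.int64(171), np.int64(182))
(np.float64(275.3058823529412), np.float64(244.9764705882353), 85, np.int64(271), np.int64(280), np.int64(240), np.int64(250)) (np.float64(301.4782608695652), np.float64(138.15942028985506), 69, np.int64(297), np.int64(306), np.int64(134), np.int64(143)) (array([485.2, 103.4, 255.8]), np.float64(0.0))
```

View pics/ct.png

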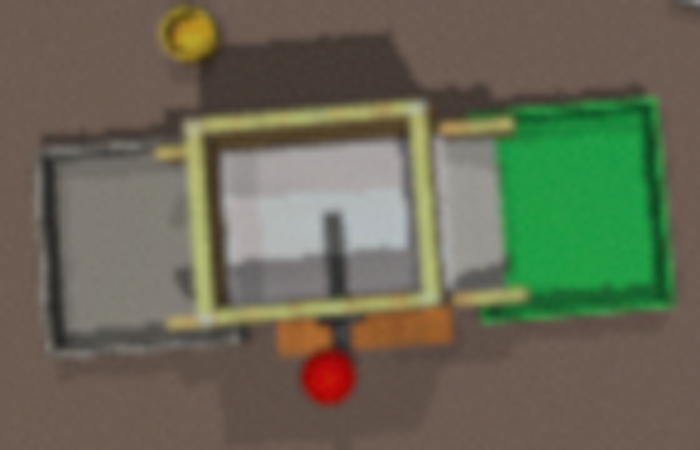

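View pics/cs.png

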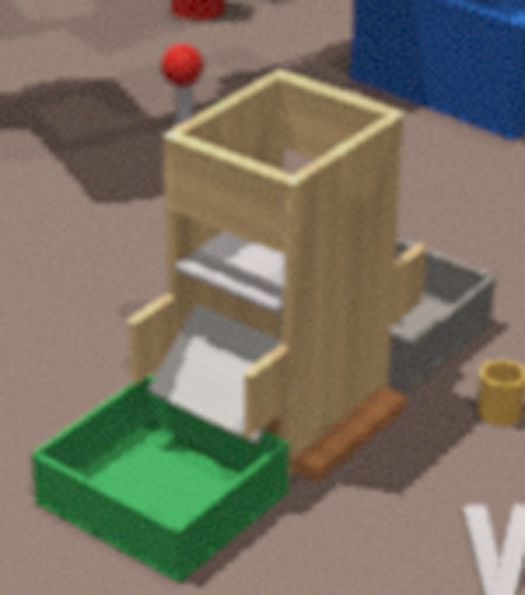

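The crops show the mouth's outer rim corners in the top crop at (190,125), (420,107), (435,300) and (205,320). The lever is upright, with the knob at (328,377), and the green tray is on the mouth's -y side. The nearest brass ferrule is the one at top pixel (382,212), 614 mm from the base.

Run:
```python
from h import *
from scipy.spatial.transform import Rotation as R
from scipy.optimize import minimize
C=[(190,125),(420,107),(435,300),(205,320)]
P=np.array([onz("top",(210+u/5-.4,170+v/5-.4),235) for u,v in C]);print(P)
m=P.mean(0);yv=(P[0]-P[1]+P[3]-P[2])/2;yaw=np.arctan2(yv[1],yv[0])-np.pi/2
print("mouth",m,"yaw deg",np.degrees(yaw))
x=np.array([np.cos(yaw),np.sin(yaw)]);y=np.array([-x[1],x[0]])
print("knob pred",m[:2]-85*x,"final knob", m[:2]-85*x-78*y,"tray",m[:2]-135*y)
# scene check corners
b=np.array([(282,72),(402,117),(295,181),(167,134)])/3.5+[250,120]-.4
S=np.array([onz("scene",u,235) for u in b]);print("scene mouth",S.mean(0))
# ferrule: predicted silhouette centre (all surface) in both views
print("ferr top",onz("top",(381.7,212.3),22))
s=cv2.cvtColor(cv2.imread("pics/scene0.png"),cv2.COLOR_BGR2HSV)
br=((s[...,0]>12)&(s[...,0]<35)&(s[...,1]>110)).astype(np.uint8)
n,l,st,ce=cv2.connectedComponentsWithStats(br)
for i in range(1,n):
    if 60<st[i,4]<600: print(st[i],ce[i],onz("scene",ce[i],18),onz("scene",st[i,:2]+st[i,2:4]/2-.5,18))
a=np.linspace(0,2*np.pi,40);cyl=lambda p:np.r_[np.c_[p[0]+17*np.cos(a),p[1]+17*np.sin(a),0*a],np.c_[p[0]+17*np.cos(a),p[1]+17*np.sin(a),0*a+36]]
q=proj("top",cyl((579,-202)));print("bbox pred top",q.min(0),q.max(0))
q=proj("scene",cyl((579,-202)));print("bbox pred scene",q.min(0),q.max(0))
o=get_obs();r=R.from_euler("xyz",o["tcp_rot"]).as_matrix();print(r.round(3),o["tool_pos"],o["time"])
```

```text
[[615.5 179.6 235. ]
 [624.6  59.1 235. ]
 [524.   50.9 235. ]
 [513.8 170.3 235. ]]
mouth [569.475 114.975 235.   ] yaw deg 4.5995501584227245
knob pred [484.74874181 108.15875664] final knob [491.00364749  30.40995501] tray [580.30079828 -19.59023359]
scene mouth [570.075 116.85  235.   ]
ferr top [ 578.8 -202.9   22. ]
[326  82  27  31 272] [336.5625      94.93014706] [-55.6 865.2  18. ] [-32.3 853.8  18. ]
[177  87  21  11 190] [187.40526316  91.48947368] [-559.4  461.4   18. ] [-555.4  456.5   18. ]
[201  88  33  24 374] [213.81818182  98.9973262 ] [-400.   483.5   18. ] [-385.4  488.9   18. ]
[179  99  21  20 265] [189.41886792 107.59622642] [-397.1  359.1   18. ] [-390.4  352.4   18. ]
[106 109  30  20 137] [123.48905109 119.51824818] [-490.   116.1   18. ] [-508.3  113.2   18. ]
[ 97 134  33  11 177] [110.88135593 138.77966102] [-365.5   -2.3   18. ] [-357.9    2.1   18. ]
[450 216  21  19  66] [460.45454545 225.90909091] [807.3 366.2  18. ] [804.4 369.1  18. ]
[386 223  14  19 216] [392.84722222 231.69444444] [691.9 223.3  18. ] [692.  221.6  18. ]
[333 230  32  27 249] [347
[... 187 characters left out ...]
81449275 324.96521739] [ 622.8 -286.4   18. ] [ 622.4 -286.9   18. ]
[215 316 106  50 467] [266.05139186 341.92077088] [ 727.4 -248.7   18. ] [ 726.7 -244.3   18. ]
[369 320  23  25 275] [379.86909091 331.69090909] [874.  -74.2  18. ] [874.7 -74.7  18. ]
[394 321  24  26 293] [405.51877133 333.7440273 ] [915.2 -43.7  18. ] [914.8 -43.2  18. ]
[310 335  17  26 379] [317.85488127 347.54881266] [ 810.9 -189.3   18. ] [ 811.1 -189.    18. ]
bbox pred top [375.13172298 206.57750684] [387.50665407 217.88419028]
bbox pred scene [227.38004595 282.83215432] [244.38912601 305.6900682 ]
[[-0.    -0.975  0.22 ]
 [-0.001  0.22   0.975]
 [-1.     0.    -0.001]] [115.34526731 511.79548305 226.12067032] 0.1
```

carry_out(
  rows=[
    [0,0,40,0],
    [0,0,80,0],
    [30,-28,94,3],
    [60,-57,94,6],
    [90,-85,94,9],
    [120,-113,94,12],
    [150,-141,94,15],
    [180,-170,94,17],
    [210,-198,94,17],
    [240,-226,94,17],
    [270,-254,94,17],
    [300,-283,94,17],
    [330,-311,94,17],
    [365,-338,94,17],
    [365,-338,94,17],
    [365,-338,94,17],
  ],
  hand=0,
)

```text
time: 1.43
tool_pos: [481.4, 172.2, 319.0]
tcp_rot: [2.203, 1.568, -2.438]
contact_force: [-0.2, -0.0, 0.4]
grip_width: 0.4
```

carry_out(
  rows=[
    [0,0,-36,0],
    [0,0,-72,0],
    [0,0,-107,0],
    [0,0,-107,0],
    [1,-14,-107,0],
    [2,-26,-107,0],
    [3,-38,-107,0],
    [4,-50,-107,0],
    [5,-62,-107,0],
    [6,-74,-107,0],
    [7,-86,-107,0],
    [8,-95,-107,0],
    [8,-102,-107,0],
    [8,-102,-107,0],
    [8,-102,-107,0],
  ],
)

```text
time: 2.68
tool_pos: [489.5, 69.6, 212.0]
tcp_rot: [2.275, 1.568, -2.367]
contact_force: [0.3, -0.0, -0.2]
grip_width: 0.5
```

Run:
```python
from h import *
t,s=capture("top")[:,:,::-1],capture("scene")[:,:,::-1]
a=cv2.resize(t[170:280,210:350],(560,440));b=cv2.resize(s[100:290,230:400],(560,0) if 0 else (504,563))
cv2.imwrite("pics/push.png",np.hstack([cv2.resize(t[170:280,230:330],(400,440)),cv2.resize(s[110:280,240:395],(400,440))]))
print(get_obs()["tool_pos"])
```

```text
[489.47105585  70.2513311  212.0530961 ]
```

View pics/push.png

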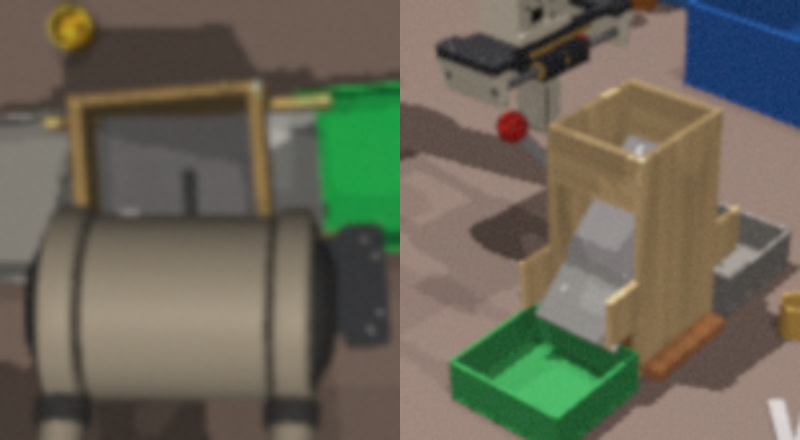

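The scene crop shows the knob leaning towards the green tray, at about scene pixel (283.4,159), and the plate sloping to that tray. I'll work out the lean angle from that.

Run:
```python
from h import *
s=cv2.imread("pics/push.png");h=cv2.cvtColor(s,cv2.COLOR_BGR2HSV)
m=((h[...,0]<6)|(h[...,0]>174))&(h[...,1]>170)&(h[...,2]>70);m[:,:470]=0;m[:,550:]=0;m[:90]=0;m[165:]=0
yy,xx=np.nonzero(m);uv=(240+(xx.mean()-400+.5)*.3875-.5,110+(yy.mean()+.5)*170/440-.5);print(uv)
yaw=np.radians(4.6);x=np.array([np.cos(yaw),np.sin(yaw)]);y=np.array([-x[1],x[0]])
for a in(.5,.6,.65,.7,.75):
    k=np.array([570,116])-85*x-115*np.sin(a)*y;print(a,proj("scene",[*k,140+115*np.cos(a)]))
```

```text
(np.float64(283.00085616438355), np.float64(158.7130681818182))
0.5 [[288.32818198 151.06196782]]
0.6 [[285.65179611 154.83778304]]
0.65 [[284.37972434 156.8338102 ]]
0.7 [[283.15725625 158.89406486]]
0.75 [[281.98833712 161.01230743]]
```

The lever leans about 0.70 rad towards the green tray. Next I'll back off, rise and go over the brass ferrule.

carry_out(
  rows=[
    [0,10,0,0],
    [0,12,36,0],
    [0,12,72,0],
    [0,10,108,0],
    [8,-20,108,0],
    [18,-55,108,0],
    [30,-90,108,0],
    [42,-125,108,0],
    [54,-160,108,0],
    [66,-195,108,0],
    [78,-230,108,0],
    [88,-260,108,0],
    [88,-272,100,0],
    [88,-272,70,0],
    [88,-272,35,0],
    [88,-272,0,0],
    [88,-272,-40,0],
    [88,-272,-80,0],
    [88,-272,-120,0],
    [88,-272,-120,0],
  ],
  hand=70,
)

```text
time: 4.45
tool_pos: [572.7, -197.9, 83.8]
tcp_rot: [1.177, 1.554, 2.82]
contact_force: [-2.5, 0.6, -0.8]
grip_width: 70.0
```

Run:
```python
from h import *
s=capture("scene")[:,:,::-1]
cv2.imwrite("pics/hover.png",cv2.resize(s[110:350,150:400],(750,600)[:2],interpolation=cv2.INTER_CUBIC)[:600]); print(get_obs()["tool_pos"])
```

```text
[ 574.92888228 -199.08066596   88.18705515]
```

View pics/hover.png

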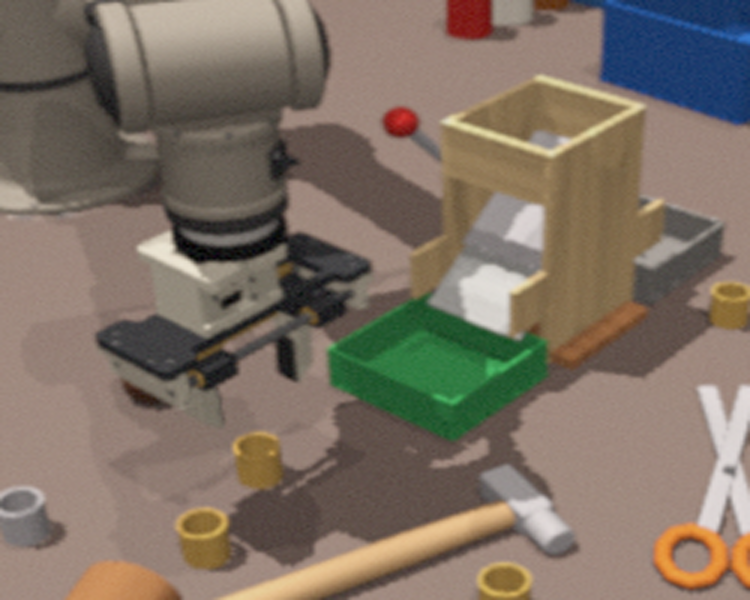

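The picture shows the lever still leaning and the open gripper above the target ferrule (258,460 in the crop), with the neighbouring parts clear. The arm is still settling.

carry_out(
  rows=[
    [3,-3,0,0],
    [3,-3,0,0],
    [3,-3,0,0],
    [3,-3,0,0],
  ],
)

```text
time: 4.83
tool_pos: [579.1, -202.5, 90.5]
tcp_rot: [1.375, 1.564, 3.018]
contact_force: [-0.2, 0.5, 0.1]
grip_width: 70.1
```

carry_out(
  rows=[
    [-1,0,-25,0],
    [-1,0,-50,0],
    [-1,0,-75,0],
    [-1,0,-84,0],
    [-1,0,-84,0],
    [-1,0,-84,0],
  ],
)

```text
time: 5.33
tool_pos: [578.7, -202.9, 7.6]
tcp_rot: [1.439, 1.565, 3.082]
contact_force: [0.4, 0.5, 0.8]
grip_width: 70.1
```

carry_out(
  rows=[
    [0,0,0,0],
    [0,0,0,0],
    [0,0,0,0],
    [0,0,0,0],
    [0,0,0,0],
    [0,0,0,0],
    [0,0,0,0],
    [0,0,0,0],
  ],
  hand=25,
)

```text
time: 6.0
tool_pos: [578.8, -202.8, 7.8]
tcp_rot: [1.439, 1.565, 3.082]
contact_force: [-0.4, 0.6, 2.5]
grip_width: 33.2
```

carry_out(
  rows=[
    [0,0,25,0],
    [0,0,60,0],
    [0,0,100,0],
    [0,0,140,0],
    [0,0,180,0],
    [0,0,220,0],
    [0,0,260,0],
    [0,0,292,0],
    [0,10,292,0],
    [0,40,292,0],
    [-1,75,292,0],
    [-2,110,292,0],
    [-3,145,292,0],
    [-4,180,292,0],
    [-5,215,292,0],
    [-6,250,292,0],
    [-7,285,292,0],
    [-9,310,292,0],
    [-9,318,292,0],
    [-9,318,292,0],
  ],
)

```text
time: 7.67
tool_pos: [569.3, 117.2, 299.0]
tcp_rot: [1.436, 1.564, 3.082]
contact_force: [-1.0, -0.8, -1.3]
grip_width: 33.2
```

carry_out(
  rows=[
    [0,0,0,0],
    [0,0,0,0],
    [0,0,0,0],
  ],
)

```text
time: 7.92
tool_pos: [569.4, 115.8, 298.8]
tcp_rot: [1.495, 1.563, 3.139]
contact_force: [0.2, -0.7, -1.1]
grip_width: 32.9
```

Run:
```python
from h import *
from scipy.spatial.transform import Rotation as R
s=capture("scene")[:,:,::-1]
cv2.imwrite("pics/above.png",cv2.resize(s[70:270,230:430],(600,600),interpolation=cv2.INTER_CUBIC))
o=get_obs();r=R.from_euler("xyz",o["tcp_rot"]).as_matrix();print(o["tool_pos"],o["grip_width"],np.degrees(np.arctan2(r[1,2],r[0,2])))
```

```text
[569.45360528 115.80688598 298.86604495] 33.34087200944794 94.2150281675864
```

View pics/above.png

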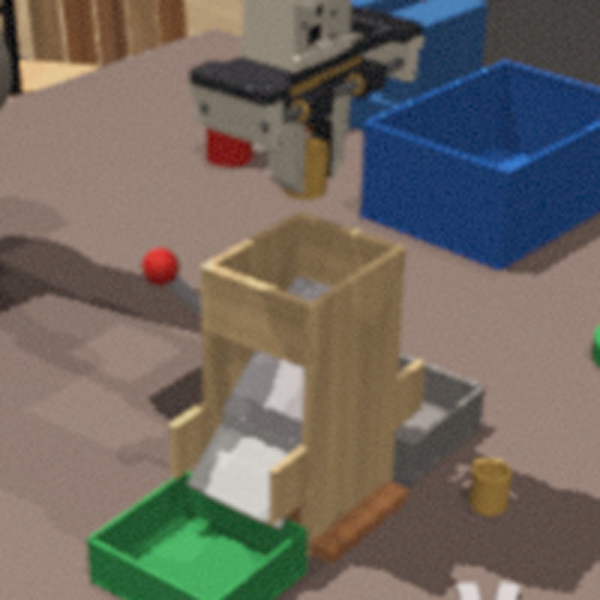

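The ferrule is held over the mouth, with the lever still leaning (knob at 160,266 in the crop). I'll lower it and release.

carry_out(
  rows=[
    [0,0,-25,0],
    [0,0,-50,0],
    [0,0,-75,0],
    [0,0,-86,0],
    [0,0,-86,0],
    [0,0,-86,0],
    [0,0,-86,0],
  ],
)

```text
time: 8.55
tool_pos: [570.3, 115.3, 214.2]
tcp_rot: [1.451, 1.566, 3.094]
contact_force: [0.5, -0.5, -0.4]
grip_width: 33.1
```

carry_out(
  rows=[
    [0,0,0,0],
    [0,0,0,0],
    [0,0,0,0],
    [0,0,0,0],
    [0,0,0,0],
    [0,0,0,0],
  ],
  hand=50,
)

```text
time: 9.05
tool_pos: [570.3, 115.4, 214.3]
tcp_rot: [1.451, 1.566, 3.095]
contact_force: [-0.2, -0.4, -0.3]
grip_width: 50.4
```

carry_out(
  rows=[
    [0,0,30,0],
    [0,0,65,0],
    [0,0,100,0],
    [0,0,130,0],
    [0,0,130,0],
    [0,0,130,0],
    [0,0,130,0],
    [0,0,130,0],
    [0,0,130,0],
    [0,0,130,0],
    [0,0,130,0],
    [0,0,130,0],
  ],
)

```text
time: 10.05
tool_pos: [570.2, 115.4, 343.9]
tcp_rot: [1.469, 1.565, 3.112]
contact_force: [-0.3, -0.0, 1.3]
grip_width: 49.6
```

Run:
```python
from h import *
s=capture("scene")[:,:,::-1]
cv2.imwrite("pics/after.png",cv2.resize(s[130:340,140:400],(743,600),interpolation=cv2.INTER_CUBIC))
o=get_obs();print(o["tool_pos"],o["grip_width"],o["contact_force"],o["time"])
```

```text
[570.25587542 115.35929303 344.02545452] 49.9422615025059 [ 0.3234994  -0.38197389 -0.04747529] 10.1
```

View pics/after.png

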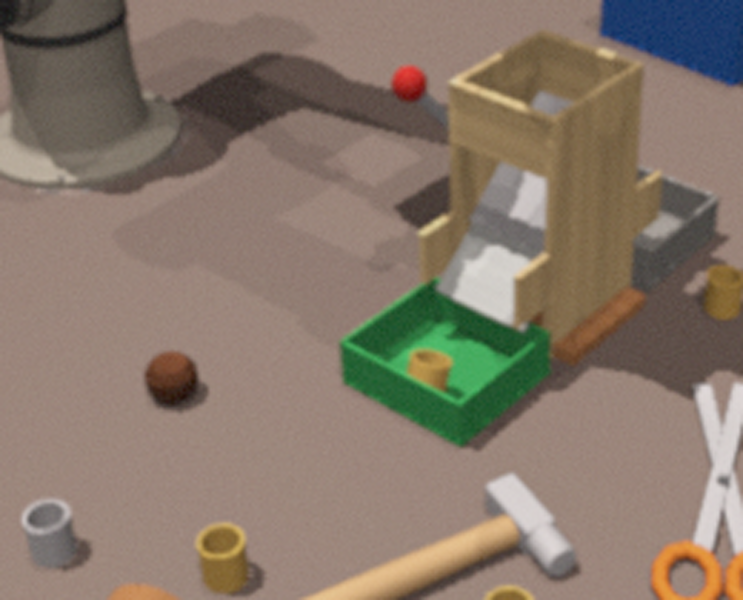

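The ferrule is in the green tray (430,370 in the crop). The lever is still leaning and the steel ferrule is in its place (48,533). I'll check that the ferrule is at rest, then hand in.

carry_out(
  rows=[
    [0,0,0,0],
    [0,0,0,0],
    [0,0,0,0],
    [0,0,0,0],
    [0,0,0,0],
    [0,0,0,0],
  ],
)

```text
time: 10.6
tool_pos: [570.3, 115.4, 344.1]
tcp_rot: [1.463, 1.565, 3.106]
contact_force: [0.0, 0.1, -0.4]
grip_width: 50.3
```

Run:
```python
from h import *
a=capture("scene");
for _ in range(4): b=capture("scene")
def c(g):
    h=cv2.cvtColor(g,cv2.COLOR_RGB2HSV)[225:290,255:340];m=(h[...,0]>10)&(h[...,0]<35)&(h[...,1]>90);m[:,64:]=0
    l=cv2.connectedComponentsWithStats(m.astype(np.uint8));i=1+l[2][1:,4].argmax();return l[3][i]+[255,225],l[2][i,4]
print(c(a),c(b),onz("scene",c(b)[0],20))
s0=cv2.imread("pics/scene0.png")
print("steel diff",np.abs(a[300:335,140:175,::-1].astype(int)-s0[300:335,140:175]).mean())
h=cv2.cvtColor(b,cv2.COLOR_RGB2HSV)[145:175,270:298];m=((h[...,0]<6)|(h[...,0]>174))&(h[...,1]>170)&(h[...,2]>70);yy,xx=np.nonzero(m);print("knob",xx.mean()+270,yy.mean()+145)
print(close_job())
```

```text
(array([290.24161074, 258.36912752]), np.int32(149)) (array([290.24161074, 258.36912752]), np.int32(149)) [578.6 -34.7  20. ]
steel diff 2.7096598639455785
knob 282.7204301075269 158.91397849462365
the job is handed in; nothing more can be done
None
```

I pushed the lever over to the green tray's side (the mouth's -y). Then I picked up the brass ferrule nearest the base and dropped it through the mouth. It slid down the chute into the green tray, and I handed the job in at about 10.8 s.

- **Ferrule:** it lies in the green tray at about (579, -35) mm. That is about 15 mm from the tray centre I worked out, and its position was the same in the first and last of five pictures in a row.
- **Lever:** the knob's position in the last picture gives a lean of about 0.70 rad, above the 0.5 rad needed.
- **Steel ferrule:** the picture around it is unchanged from the start apart from camera noise.
- **Arm:** it ended clear above the sorter, with about 0 N on the tool.

No check failed. The two cameras agreed to about 2 mm on where the mouth and the brass ferrule were. `close_job()` gives no verdict, so I can't confirm the result beyond these checks.

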